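# Open the sprung sample clamp in the UV lamp's drawer

## Task

Pull the sample drawer of the low grey UV cabinet out to its stop. Then, with the gripper's fingers, push the orange lug of the sprung clamp jaw in the drawer back towards its black spring barrel until it is past the ratchet click, and finish while still holding it back against the spring, with the drawer left out, so that a sample can be laid in: the click does not lock, so do not let go. Do not disturb the dish, the bottle, the jar or the filter.

Things in the scene. Friction and masses are not known exactly. Their poses are not given: they have to be found in the camera images.
- cabinet: low grey fixed cabinet, 280 deep (its x) x 320 wide (its y) x 100 mm high; origin at the middle of its lower front edge, on the bench; the cabinet lies along +x from there; -x points out of the drawer side, towards the robot, and the drawer slides out along -x; z up
- drawer (a joint): how far the white-fronted drawer is out: 0 = shut, 0.17 m = at its stop; stays where it is left, sliding friction about 2.5 N. The drawer is an open tray 264 mm wide: floor 24 mm and side walls 60 mm above the bench; the white front panel is 282 wide, 14 thick, its top 85 mm above the bench
- drawer_handle (a point): middle of the drawer's dark bar handle: a round bar 10 mm thick, 120 mm long along the cabinet's y, held at its two ends, 48 mm in front of the drawer's front panel (clear gap 43 mm) and 72 mm above the bench; axes as the cabinet's
- lug: upright orange lug on the sprung jaw in the drawer, 40 (cabinet x) x 12 (cabinet y) x 38 mm high; origin at the centre of its underside, 42 mm above the bench; axes as the cabinet's. Hidden in the cabinet until the drawer is out; at full stop its middle is 85 mm in front of the cabinet. All else inside the drawer walls is below 46 mm, so fingers can stand beside it from above
- lug_top (a point): centre of the top of the orange lug, 80 mm above the bench, 137 mm from the handle bar along the cabinet's x; axes as the cabinet's
- jaw (a joint): travel of the jaw along the cabinet's +y (away from the fixed dark block, towards the black spring barrel): 0 = rest, 0.05 m = end stop. Spring 6 N at 0, 13.5 N at 0.05. From 0.022 to 0.038 its brass tooth rides under the pawl (about 5 N more: the click); past the click from 0.038. Let go, it springs home: the pawl does not lock
- pawl (a joint): angle of the small blue pawl on the drawer floor beside the jaw: 0 = at rest, about 0.1 rad = lifted by the tooth in mid click, back to 0 once the tooth has passed
- dish: bystander: round aluminium sample dish with a red face, 90 mm across, 15 high, standing on the bench beside the work; origin under its centre
- bottle: bystander: amber bottle, 60 mm across, about 130 high, standing on the bench beside the work; origin under its centre
- jar: bystander: white jar with a blue cap, 70 mm across, about 70 high, standing on the bench beside the work; origin under its centre
- filter: bystander: black-framed amber filter plate, 70 x 100 x 14 mm, lying on top of the cabinet; origin under its centre

How it is judged:
By the outcome, as a careful person would: the job done as asked, in the order asked, and still so for the second after the job is handed in, while the arm keeps its last pose, push and grip.
It also fails if it takes over 43 s, if anything falls off the work surface, if the arm or the gripper's body presses on something with over 40 N, if the wrist force passes 120 N, or if a joint passes its speed limit or range.

## Robot

A 6-joint arm with a two-finger parallel gripper is mounted at the origin on the work surface. World frame = base frame: x ahead of the robot, y to its left, z up, the work surface at z = 0. Lengths are in m, angles in rad, forces in N, time in s.
With the tool pointing down it reaches from about 0.275 to 0.975 m from the base axis. Payload 8.4 kg.
Tool frame: the origin (TCP) lies midway between the tips of the shut fingers; the grasp point (between the pads) lies env.pinch_z behind it (env.pinch_z is the distance from the TCP to the grasp point, in m); x points along the fingers, y is the direction in which the jaws open and shut, and the axes are right-handed (so a half turn about x gives the same grasp; the last joint's range is limited). The gripper opens to 92 mm and grips with 3 to 60 N. Pads are 20 mm wide; open, the fingers measure 128 mm over their backs; the gripper's body (75 mm by 189 mm) begins 69 mm behind the grasp point.
Start: joints at [-0.002, 0.353, 1.633, -0, 1.155, -0.002], TCP at [0.625, -0, 0.215] pointing down, gripper open.
Joint ranges: [-2.63, 2.63], [-0.92, 2.1], [0.06, 2.66], [-1.3, 4.44], [0, 2.69], [-3.02, 3.02]. Speed limits (rad/s): [2.22, 2.22, 2.79, 3.14, 3.14, 3.14].

## Interface

Orientations are given as a 3x3 rotation matrix whose columns are the frame's x, y, z axes.
In Python, from rig import sensors, cams, env, models gives the robot as it stands. The module is installed in compiled form; this text tells all that it offers.
- The arm moves only by the shell command python3 -m handwheel 'ROWS' [OPENING]. ROWS is JSON, a list that holds one entry, the list of rows, each a list of 6 numbers: the shift along the tool's x, y, z in mm, then the turn, a rotation vector about the tool's x, y, z in degrees. In form: [[[x, y, z, rx, ry, rz], ...]]. A call has 1 to 20 rows; each row is the pose to reach, as a shift and turn from the pose commanded when the call began, along the tool's axes at that moment; what a row does not reach only later rows make up. A row lasts 1/8 s, in which the tool goes at most 62.5 mm and 10.7 degrees, less where a joint would pass 70% of its speed; a pose out of reach is approached as far as the arm can. A call with a gripper value outside its range is refused whole. OPENING is the opening, from 0 (shut) to 1 (fully open), set as the call begins (- or left out, the last holds). The fingers move at their own pace and stop on an object; the grip force is fixed at half the most. Time passes only in rows, so rows that repeat a pose let the fingers close. It gives the time, the measured TCP pose, the force and the opening at its end, in the units of the state.
- sensors.observe(): the state, without advancing time (a new reading comes with each control period).
- cams.snapshot(name): name is "scene" or "side" or "wrist"; returns the picture (384x512x3 uint8, blue, green, red); there is no depth.
- cams.camera_model(name): a dict with "fx", "fy", "cx", "cy" (pixels), "camera_from_world" (4x4, takes a point from world to camera coordinates); the wrist camera has in their place "tool_from_camera" (4x4, takes a point from camera to tool coordinates, whose origin is the TCP and whose axes are the tool frame's). Camera axes: x right, y down, z forward; pixel columns grow to the right and rows downward; lengths in m; the calibration is good to about 2 mm. A picture is of the moment at which its call begins: read the wrist's pose just before it. camera_model takes no time and is no camera call.
- env.sign_off(): hands the job in, once; it reports no verdict.
Trained networks look in the newest picture that a camera, given by its name, has taken for a name from the list of things; names that differ only in an ending like _2 or _b are one class to them, and where a whole thing is asked for, a point or a joint stands for the part that bears it (a point fixed in the world has none). Each returns a list of dicts, best first, with "confidence" (0 to 1); they miss things now and then, are a little off and sometimes report something else, mostly with a low value. They report only what shows in the picture. A call takes as long as a camera call.
- models.find_in(camera, query): "pixel" ([column, row] in pixels, amid what is visible of it).
- models.cut_out(camera, query): "region" (384x512 bool, what is visible of it) and "pixel" ([column, row] in pixels, amid what is visible of it).
- models.landmark_of(camera, query): "pixel" ([column, row] in pixels: a listed point, or the origin of a listed thing).
The state is a dict: "t": time; "joints": joint angles; "joint_vel": joint speeds; "joint_torque": joint torques, N m; "position": TCP position; "ee_rot": TCP orientation; "force": force on the tool from outside, world axes, zero at the start; "moment": the same for the moment, N m; "opening": finger opening in m.
Only numpy, scipy, OpenCV 4.12 (cv2) and the standard library are available. Lean on these libraries where they do the work, as an engineer would, in place of code of your own. Each camera call takes 0.05 s, during which the arm holds its last target.

## Working session

There is one attempt and no reset: what is moved stays moved. The work goes in short steps, Python scripts to look and compute and a shell command to move; the robot and the scene stay as the last step left them, time stands still between calls to the robot, and variables do not carry over. Pictures are saved under pics/ and viewed, and the job is handed in when it is done.

```bash
mkdir -p pics; cat > h.py <<'E'
import numpy as np, cv2
from rig import sensors, cams, env, models
def ray(cam,px):
    m=cams.camera_model(cam)
    d=np.array([(px[0]-m["cx"])/m["fx"],(px[1]-m["cy"])/m["fy"],1.])
    if "camera_from_world" in m:
        T=np.linalg.inv(np.array(m["camera_from_world"]))
    else:
        s=sensors.observe();W=np.eye(4);W[:3,:3]=s["ee_rot"];W[:3,3]=s["position"]
        T=W@np.array(m["tool_from_camera"])
    return T[:3,3],T[:3,:3]@d
def atz(cam,px,z):
    o,d=ray(cam,px);return o+d*(z-o[2])/d[2]
def tri(a,b):
    # least squares of rays
    A=np.zeros((3,3));v=np.zeros(3)
    for o,d in (a,b):
        d=d/np.linalg.norm(d);P=np.eye(3)-np.outer(d,d);A+=P;v+=P@o
    return np.linalg.solve(A,v)
E
python3 - <<'E'
from h import *
np.set_printoptions(precision=4,suppress=True)
s=sensors.observe();print(s["t"],s["position"],s["ee_rot"],env.pinch_z,s["opening"],s["force"])
for c in ("scene","side","wrist"):
    im=cams.snapshot(c);cv2.imwrite(f"pics/{c}0.png",im)
    for q in ("drawer_handle","cabinet"):
        r=models.landmark_of(c,q)
        for k in r[:2]:
            print(c,q,k["confidence"],k["pixel"],atz(c,k["pixel"],0.072 if q!="cabinet" else 0))
    if c!="wrist":
      for q in("dish","bottle","jar"):
        for k in models.landmark_of(c,q)[:1]: print(c,q,k["confidence"],k["pixel"],atz(c,k["pixel"],0))
print(sensors.observe()["t"])
E
```

```text
0.0 [ 0.6245 -0.      0.2139] [[-0.0014  1.      0.    ]
 [-0.      0.     -1.    ]
 [-1.     -0.0014  0.    ]] 0.0187 0.09191323204080665 [ 0.4362  0.3914 -0.3906]
scene drawer_handle 0.71 [250.4, 182.9] [0.5807 0.0692 0.072 ]
scene cabinet 0.73 [268.5, 208.6] [0.6539 0.0724 0.    ]
scene cabinet 0.45 [247.7, 181.3] [0.517  0.1342 0.    ]
scene bottle 0.85 [287.5, 141.7] [0.4884 0.4168 0.    ]
scene jar 0.62 [130.5, 311.9] [ 0.6055 -0.4451  0.    ]
side drawer_handle 0.94 [258.9, 205.7] [0.5781 0.0579 0.072 ]
side cabinet 0.6 [238.6, 217.7] [0.6506 0.0618 0.    ]
side dish 0.72 [305.2, 142.7] [ 0.4421 -0.4221  0.    ]
side bottle 0.58 [270.9, 309.7] [0.4876 0.4107 0.    ]
side jar 0.58 [270.2, 131.9] [ 0.604  -0.4742  0.    ]
wrist drawer_handle 0.78 [200.2, 116.2] [0.5742 0.0653 0.072 ]
wrist cabinet 0.98 [273.0, 113.6] [0.6505 0.0667 0.    ]
0.75
```

View pics/scene0.png

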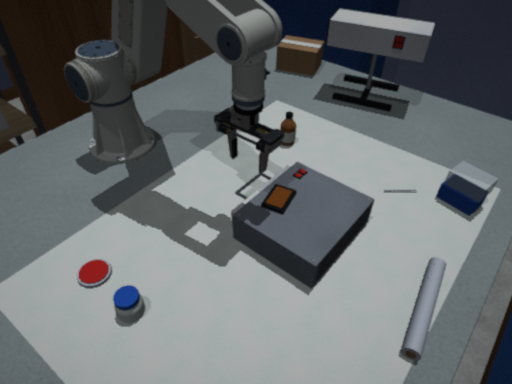

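View pics/side0.png

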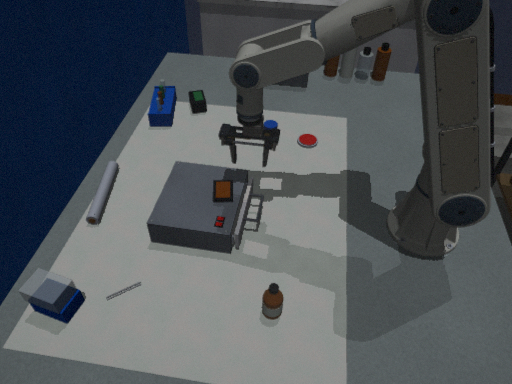

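View pics/wrist0.png

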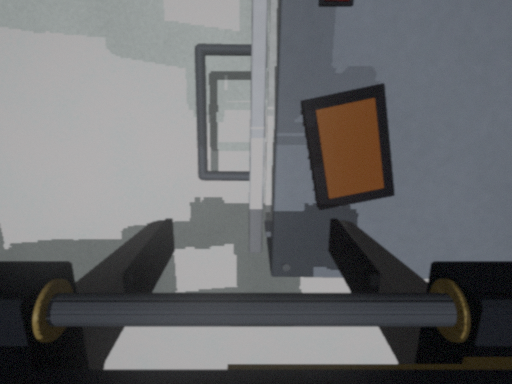

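The scene view shows the cabinet with the drawer on the robot's side (handle about (252,184)). In the wrist view the bar runs from (200,48) to (204,177), with the filter at (348,145) and clear of the work. I'll measure the yaw next.

```bash
python3 - <<'E'
from h import *
np.set_printoptions(precision=4,suppress=True)
im=cams.snapshot("wrist");g=im.max(2)
def edge(rows,lo,hi):  # dark bar centre
    P=[]
    for r in rows:
        w=g[r,lo:hi].astype(float);m=w<(w.min()+w.max())/2
        P.append((lo+np.flatnonzero(m).mean(),r))
    return np.array(P)
P=edge(range(60,168,6),190,210);print(P[[0,-1]])
k=np.polyfit(P[:,1],P[:,0],1);print(k,np.abs(np.polyval(k,P[:,1])-P[:,0]).max())
a=atz("wrist",(np.polyval(k,46),46),.072);b=atz("wrist",(np.polyval(k,179),179),.072)
print(a,b,np.linalg.norm(a-b),(a+b)/2,"yaw deg",np.degrees(np.arctan2(-(a-b)[0],(a-b)[1])))
rs=[ray("scene",(250.4,182.9)),ray("side",(258.9,205.7)),ray("wrist",(200.2,116.2))]
print(tri(rs[0],rs[2]),tri(rs[1],rs[2]))
E
```

```text
[[199.5  60. ]
 [202.5 162. ]]
[  0.0232 198.5745] 0.8263647830211767
[0.5763 0.1288 0.072 ] [0.5741 0.0022 0.072 ] 0.12664285300218042 [0.5752 0.0655 0.072 ] yaw deg -0.9951912174684716
[0.5775 0.0673 0.0726] [0.5763 0.0658 0.0807]
```

```bash
python3 -m handwheel '[[[0,-25,-33,0.5,0,0],[20,-49,-66,1,0,0],[60,-49,-66,1,0,0],[90,-49,-66,1,0,0],[90,-49,-66,1,0,0],[90,-49,-66,1,0,0]]]' 0.43
python3 - <<'E'
from h import *
np.set_printoptions(precision=4,suppress=True)
im=cams.snapshot("wrist");cv2.imwrite("pics/w1.png",im)
s=sensors.observe();print(s["t"],s["position"],s["opening"])
for k in models.landmark_of("wrist","drawer_handle")[:2]:print(k,atz("wrist",k["pixel"],.072))
E
```

```text
t: 1.55
position: [0.5768, 0.066, 0.1257]
ee_rot: [[0.001, 1.0, -0.018], [0.0, -0.018, -1.0], [-1.0, 0.001, -0.0]]
force: [0.5, 0.2, -0.1]
opening: 0.0397
1.6 [0.5771 0.066  0.126 ] 0.039504373452304786
{'pixel': [250.6, 204.9], 'confidence': 0.83} [0.5761 0.0681 0.072 ]
```

View pics/w1.png

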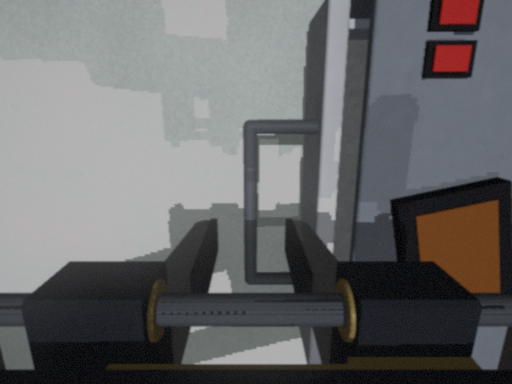

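The bar (column 251, rows 125–280) lies centred between the fingers (218 and 285). I'll go down and close.

```bash
python3 -m handwheel '[[[30,-1,-2,0,0,0],[60,-1,-2,0,0,0],[72,-1,-2,0,0,0],[72,-1,-2,0,0,0]]]' && python3 -m handwheel '[[[0,0,0,0,0,0],[0,0,0,0,0,0],[0,0,0,0,0,0],[0,0,0,0,0,0]]]' 0
```

```text
t: 2.15
position: [0.5751, 0.068, 0.0528]
ee_rot: [[-0.0, 1.0, -0.018], [-0.0, -0.018, -1.0], [-1.0, -0.0, 0.0]]
force: [0.3, -0.1, 0.3]
opening: 0.0393
t: 2.65
position: [0.5756, 0.0681, 0.0532]
ee_rot: [[0.001, 1.0, -0.017], [0.0, -0.017, -1.0], [-1.0, 0.001, -0.0]]
force: [0.3, 0.1, 4.6]
opening: 0.0089
```

```bash
python3 -m handwheel '[[[0,-8,0,0,0,0],[0,-22,0,0,0,0],[0,-38,0,0,0,0],[0,-54,0,0,0,0],[0,-70,0,0,0,0],[0,-86,0,0,0,0],[0,-102,0,0,0,0],[0,-118,0,0,0,0],[0,-134,0,0,0,0],[0,-148,0,0,0,0],[0,-158,0,0,0,0],[0,-166,0,0,0,0],[0,-170,0,0,0,0],[0,-172,0,0,0,0],[0,-172,0,0,0,0]]]'
python3 - <<'E'
from h import *
s=sensors.observe();print(s["t"],s["position"],s["force"])
cv2.imwrite("pics/sc2.png",cams.snapshot("scene"));cv2.imwrite("pics/sd2.png",cams.snapshot("side"))
E
```

```text
t: 4.53
position: [0.4224, 0.0724, 0.0559]
ee_rot: [[0.037, 0.999, -0.016], [0.003, -0.016, -1.0], [-0.999, 0.037, -0.004]]
force: [61.2, -11.5, -47.5]
opening: 0.0158
4.525 [0.42242713 0.0723948  0.055894  ] [ 61.22759078 -11.50107337 -47.51130567]
```

View pics/sd2.png

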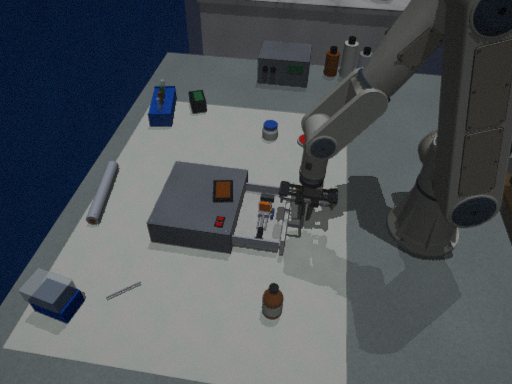

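The arm has met the stop: force 61 N and the handle at about 0.425. That is about 0.225 m in front of the cabinet, which fits the drawer fully out. I'll ease the command back before opening.

```bash
python3 -m handwheel '[[[0,6,0,0,0,0],[0,12,0,0,0,0],[0,15,0,0,0,0],[0,15,0,0,0,0]]]'
```

```text
t: 5.12
position: [0.4258, 0.0722, 0.0557]
ee_rot: [[0.015, 1.0, -0.018], [0.003, -0.018, -1.0], [-1.0, 0.015, -0.003]]
force: [15.8, 2.2, 19.0]
opening: 0.009
```

View pics/sc2.png

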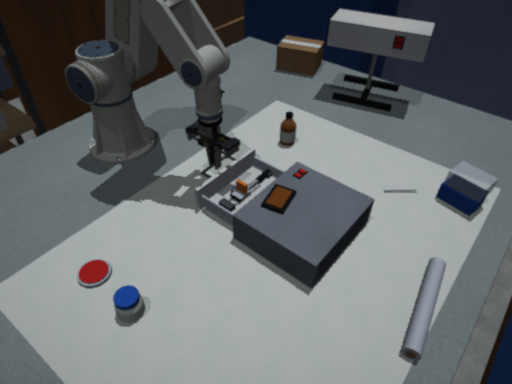

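The scene view shows the drawer open with the orange lug at about (242,186), the barrel towards +y and the dark block towards −y. I'll release and rise.

```bash
python3 -m handwheel '[[[0,0,0,0,0,0],[0,0,0,0,0,0],[0,0,0,0,0,0]]]' 0.43 && python3 -m handwheel '[[[-20,0,0,0,0,0],[-60,0,0,0,0,0],[-110,0,0,0,0,0],[-150,0,0,0,0,0],[-150,0,0,0,0,0]]]'
python3 - <<'E'
from h import *
np.set_printoptions(precision=4,suppress=True)
s=sensors.observe();print(s["t"],s["position"])
R={}
for c in ("wrist","scene","side"):
    cv2.imwrite(f"pics/{c}3.png",cams.snapshot(c))
    for q,z in (("lug_top",.08),("drawer_handle",.072)):
        for k in models.landmark_of(c,q)[:1]:
            print(c,q,k["confidence"],k["pixel"],atz(c,k["pixel"],z));R[c,q]=ray(c,k["pixel"])
for q in("lug_top","drawer_handle"):
    if ("scene",q) in R and ("side",q) in R: print(q,tri(R["scene",q],R["side",q]))
E
```

```text
t: 5.5
position: [0.416, 0.0705, 0.0521]
ee_rot: [[-0.003, 1.0, -0.017], [-0.0, -0.017, -1.0], [-1.0, -0.003, 0.0]]
force: [-0.4, 0.3, 0.2]
opening: 0.0369
t: 6.12
position: [0.4187, 0.0709, 0.2046]
ee_rot: [[0.003, 1.0, -0.017], [0.001, -0.017, -1.0], [-1.0, 0.003, -0.001]]
force: [0.0, 0.9, -0.9]
opening: 0.0397
6.125 [0.4187 0.0709 0.2046]
wrist lug_top 0.9 [392.1, 208.5] [0.5549 0.0452 0.08  ]
wrist drawer_handle 0.63 [256.1, 185.2] [0.4204 0.0693 0.072 ]
scene lug_top 0.69 [238.2, 182.8] [0.5563 0.038  0.08  ]
scene drawer_handle 0.67 [217.2, 163.7] [0.4328 0.0748 0.072 ]
side lug_top 0.49 [265.4, 205.1] [0.5552 0.0588 0.08  ]
side drawer_handle 0.87 [303.5, 210.1] [0.4223 0.0527 0.072 ]
lug_top [0.5531 0.047  0.0703]
drawer_handle [0.4298 0.0671 0.0802]
```

View pics/wrist3.png

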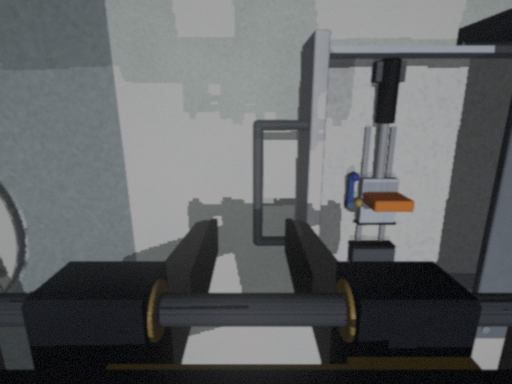

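View pics/side3.png

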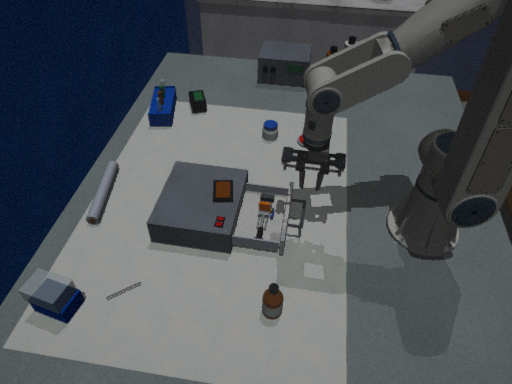

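The wrist view shows the lug at about (390,202), the pawl at (352,190) and brass tooth at (358,202), the dark block at (371,252) and the barrel at (388,90). I'll shut the fingers and go over the −y side of the lug at height.

```bash
python3 -m handwheel '[[[0,30,12,0,0,0],[0,70,24,0,0,0],[0,110,40,0,0,0],[0,136,48,0,0,0],[20,136,48,0,0,0],[40,136,48,0,0,0],[40,136,48,0,0,0]]]' 0
python3 - <<'E'
from h import *
np.set_printoptions(precision=4,suppress=True)
s=sensors.observe();print(s["t"],s["position"],s["opening"])
im=cams.snapshot("wrist");cv2.imwrite("pics/wrist4.png",im)
for k in models.landmark_of("wrist","lug_top")[:1]: print(k,atz("wrist",k["pixel"],.08))
h=cv2.cvtColor(im,cv2.COLOR_BGR2HSV)
m=cv2.inRange(h,(5,150,100),(18,255,255));n,l,st,ce=cv2.connectedComponentsWithStats(m)
for i in range(1,n):
    if st[i,4]>100:
        x,y,w,hh=st[i,:4];print(st[i],ce[i],atz("wrist",(x,y),.08),atz("wrist",(x+w,y+hh),.08))
E
```

```text
t: 7.45
position: [0.5519, 0.0203, 0.1608]
ee_rot: [[-0.004, 1.0, -0.018], [-0.0, -0.018, -1.0], [-1.0, -0.004, 0.0]]
force: [0.1, 0.1, -0.3]
opening: -0.0
7.45 [0.5519 0.0203 0.1608] -4.191251473600573e-05
{'pixel': [261.2, 165.7], 'confidence': 0.98} [0.5612 0.0472 0.08  ]
[ 435  122   74  119 7316] [473.3995 180.6268] [0.7    0.0801 0.08  ] [ 0.779  -0.0238  0.08  ]
```

View pics/wrist4.png

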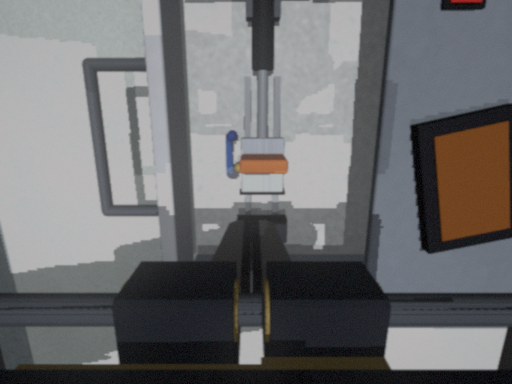

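The lug is at (264,165), giving about (0.562, 0.047). The cabinet's front edge is at column ~385, about 85–90 mm behind it, which fits full stop. At y=0.020 the shut fingers clear the lug by about 10 mm, so I'll descend.

```bash
python3 -m handwheel '[[[20,5,0,0,0,0],[50,10,0,0,0,0],[80,10,0,0,0,0],[100,10,0,0,0,0],[107,10,0,0,0,0],[107,10,0,0,0,0]]]'
python3 - <<'E'
from h import *
cv2.imwrite("pics/wrist5.png",cams.snapshot("wrist"))
E
```

```text
t: 8.3
position: [0.5636, 0.0202, 0.0561]
ee_rot: [[0.0, 1.0, -0.017], [0.0, -0.017, -1.0], [-1.0, 0.0, -0.0]]
force: [0.7, 0.3, 0.9]
opening: 0.0009
```

View pics/wrist5.png

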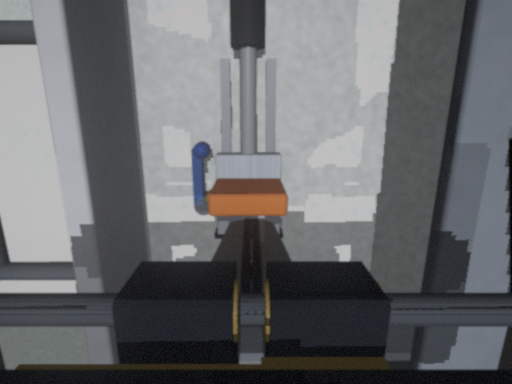

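The fingers (around column 250, row 225) stand just short of the lug (248,198), on its block side. I'll push gently to find contact.

```bash
for i in 1; do python3 -m handwheel '[[[0,0,-4,0,0,0],[0,0,-8,0,0,0],[0,0,-8,0,0,0]]]'; done; python3 -m handwheel '[[[0,0,-3,0,0,0],[0,0,-6,0,0,0],[0,0,-6,0,0,0]]]'; python3 -m handwheel '[[[0,0,-4,0,0,0],[0,0,-8,0,0,0],[0,0,-8,0,0,0]]]'
```

```text
t: 8.72
position: [0.5635, 0.0286, 0.056]
ee_rot: [[0.001, 1.0, -0.017], [0.0, -0.017, -1.0], [-1.0, 0.001, -0.0]]
force: [-0.9, -0.2, -0.3]
opening: 0.0005
t: 9.1
position: [0.5635, 0.0335, 0.0558]
ee_rot: [[0.0, 1.0, -0.017], [-0.001, -0.017, -1.0], [-1.0, 0.0, 0.001]]
force: [-1.3, -7.1, 2.7]
opening: -0.0
t: 9.48
position: [0.5636, 0.0413, 0.0558]
ee_rot: [[0.0, 1.0, -0.017], [-0.002, -0.017, -1.0], [-1.0, 0.0, 0.002]]
force: [-0.3, -7.2, 2.9]
opening: 0.0003
```

```bash
python3 -m handwheel '[[[0,0,-4,0,0,0],[0,0,-8,0,0,0],[0,0,-12,0,0,0],[0,0,-12,0,0,0]]]'; python3 -m handwheel '[[[0,0,-4,0,0,0],[0,0,-8,0,0,0],[0,0,-8,0,0,0]]]';  python3 -m handwheel '[[[0,0,-4,0,0,0],[0,0,-8,0,0,0],[0,0,-8,0,0,0]]]'; python3 -m handwheel '[[[0,0,-4,0,0,0],[0,0,-8,0,0,0],[0,0,-8,0,0,0],[0,0,-8,0,0,0]]]'
python3 - <<'E'
from h import *
for c in("wrist","side","scene"):cv2.imwrite(f"pics/{c}6.png",cams.snapshot(c))
E
```

```text
t: 9.98
position: [0.5638, 0.0527, 0.0558]
ee_rot: [[-0.0, 1.0, -0.016], [-0.003, -0.016, -1.0], [-1.0, 0.0, 0.003]]
force: [-0.9, -11.1, 4.6]
opening: 0.0004
t: 10.35
position: [0.564, 0.0608, 0.0558]
ee_rot: [[0.0, 1.0, -0.017], [-0.002, -0.017, -1.0], [-1.0, 0.0, 0.002]]
force: [-0.6, -9.1, 3.2]
opening: 0.0005
t: 10.72
position: [0.564, 0.0686, 0.0558]
ee_rot: [[-0.0, 1.0, -0.016], [-0.003, -0.016, -1.0], [-1.0, -0.0, 0.003]]
force: [-0.4, -11.6, 4.0]
opening: 0.0005
t: 11.22
position: [0.5642, 0.0762, 0.0558]
ee_rot: [[-0.0, 1.0, -0.016], [-0.003, -0.016, -1.0], [-1.0, -0.0, 0.003]]
force: [-0.3, -13.2, 4.3]
opening: 0.0005
```

View pics/wrist6.png

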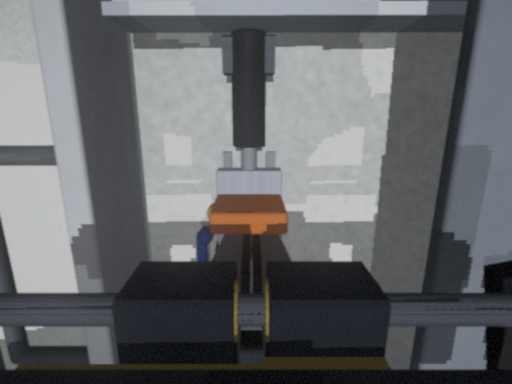

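View pics/side6.png

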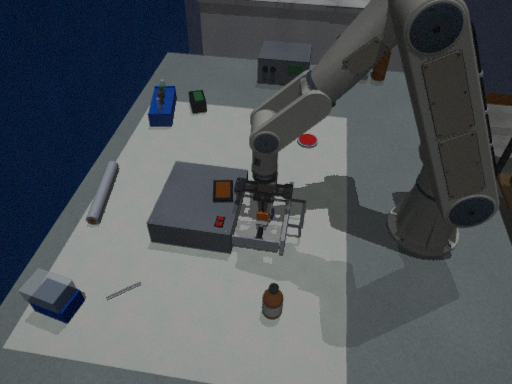

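The wrist view shows the lug pushed up to near the barrel, its end at (248,145). The brass tooth at (210,213) is beyond the pawl, whose pivot end is at (205,235). 13.2 N fits about 46 mm of travel: past the click and short of the end stop. I'll do a last check that the drawer and bystanders haven't moved.

```bash
python3 - <<'E'
from h import *
np.set_printoptions(precision=4,suppress=True)
def sh(n1,n2,box):
    x0,y0,x1,y1=box;A=cv2.imread(n1,0);B=cv2.imread(n2,0)
    r=cv2.matchTemplate(B[y0-8:y1+8,x0-8:x1+8],A[y0:y1,x0:x1],cv2.TM_CCOEFF_NORMED)
    _,v,_,l=cv2.minMaxLoc(r);return round(v,3),l[0]-8,l[1]-8
print("bottle",sh("pics/side0.png","pics/side6.png",(258,280,290,324)))
print("dish",sh("pics/scene0.png","pics/scene6.png",(72,255,116,290)))
print("jar",sh("pics/scene0.png","pics/scene6.png",(108,280,150,325)))
print("filter",sh("pics/side0.png","pics/side6.png",(208,176,238,204)))
print("panel end",sh("pics/side3.png","pics/side6.png",(272,225,300,258)))
print("handle end",sh("pics/side3.png","pics/side6.png",(288,220,306,245)))
im=cams.snapshot("side")
for k in models.landmark_of("side","drawer_handle")[:1]: print(k,atz("side",k["pixel"],.072))
s=sensors.observe();print(s["t"],s["position"],s["force"])
E
```

```text
bottle (0.998, 0, 0)
dish (1.0, 0, 0)
jar (1.0, 0, 0)
filter (0.72, 0, 0)
panel end (0.953, 0, 0)
handle end (0.984, 0, 0)
{'pixel': [304.3, 215.4], 'confidence': 0.76} [0.4178 0.0771 0.072 ]
11.475 [0.5642 0.0762 0.0558] [ -0.5925 -12.3711   4.688 ]
```

View pics/scene6.png

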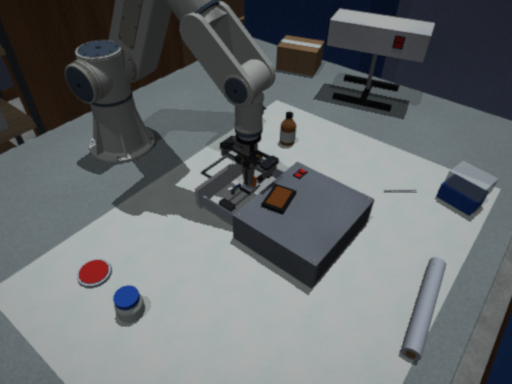

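The scene view shows the drawer out, the fingers holding the lug, and the dish (95,272), jar (128,302), bottle (288,130) and filter (280,198) in place. When I eased off the handle it still carried 16 N against the stop, well over the 2.5 N friction, so the drawer was still at its stop.

```bash
python3 -c "
from rig import env;print(env.sign_off())"
```

```text
the job is handed in; nothing more can be done
None
```

I pulled the drawer out to its stop by its handle. I then pushed the orange lug back past the click with the shut fingers, and handed the job in at about 11.5 s with the arm still holding it.

**Last checks**
- **Lug:** it is about 46 mm back (click ends at 38 mm, end stop at 50 mm), estimated from the fingers' travel and the wrist view. The 12–13 N on the fingers fits the spring at that travel. The wrist view shows the brass tooth past the pawl.
- **Drawer:** it is at its stop. The pull rose to 61 N there and the handle still carried 16 N after I eased off. The panel and handle ends have not moved since I let go of the handle.
- **Dish, bottle and jar:** they show zero shift in the pictures.
- **Filter:** it also shows zero shift, but with a weaker match (0.72), which I put down to the gripper standing over it. It looks undisturbed in the picture.

**Disagreements between measurements**
- **Drawer at the start:** the pull moved it only about 153 mm, so it seems to have begun about 15 mm open.
- **Drawer at the stop:** an early network estimate of the cabinet front put it about 9 mm off what the stop implies. The later wrist view gave 85–90 mm from lug to cabinet, against the stated 85.

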